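# Click the paper gauge's sliding stop into its index notch

### The job

Set the small paper gauge on the desk: with the fingertips against one side of its black sliding stop, gently push the stop along the rail until its roller drops into the notch of the index clip with the round head (not the one with the narrow bar head). Only push: do not pinch the stop between the fingers, leave the small things on and around the gauge where they are, and finish clear of everything with the stop sitting in the notch.

Things in the scene. Friction and masses are not known exactly. Their poses are not given: they have to be found in the camera images.
- gauge: paper gauge fixed to the desk: wooden board 10 mm thick with an aluminium rail (16 mm wide, top 22 mm up) along its y axis. Origin on the desk below the rail's middle; x roughly away from the robot, y along the rail, z up. Board spans x -75 to +55, y -120 to +120 mm. Index clips sit at x = -35 mm, on the robot's side of the rail. Only the stop stands more than 28 mm above the desk.
- stop (a joint): place of the black sliding stop along the gauge's y axis, m from the rail's middle, -0.098 to +0.098; starts between the clips. Sliding takes 0.3 N. A clip is two ridges 10 mm apart, notch midway. The push rises to 5-6 N some 9 mm before the notch centre and dips to nothing at the crest, 5 mm before it; from 3.5 mm before it the stop is drawn in by itself to within 1 mm. 5-6 N more drives it out; it can be pushed back.
- stop_left: left (+y) half of the stop, black plastic. Origin on the desk below the stop's middle, axes as the gauge's. The whole stop: saddle 34 (x) x 36 (y) mm, top 34 mm above the desk; on it an upright tab 32 (x) x 13 (y) mm reaching 70 mm above the desk; a nose with the roller out to x = -45 mm, 36 to 52 mm up. Push this half's +y face (tab y = +6.5, saddle y = +18 mm) to send the stop to -y.
- stop_right: right (-y) half of the stop, mirror image of the left half, same origin and axes. Push on its -y face (tab y = -6.5 mm, saddle y = -18 mm) to send the stop towards +y.
- stop_roller (a point): centre of the steel roller (10 mm diameter) under the stop's nose, at x = -35 mm in the gauge's frame, 25 mm above the desk; it rides up over the ridges by about 2.5 mm and moves with the stop.
- clip_round: metal index clip with a round flat head 26 mm across on the robot's side; fixed to the board, at most 23 mm above the desk. Origin on the board's top face (10 mm above the desk) at gauge x = 0, level along the rail with its notch centre; axes as the gauge's. The stop is seated when the roller's y in this frame is 0.
- clip_bar: the other index clip, alike but with a narrow bar head 8 mm wide (26 mm long) instead of a round one; same origin and axes. Not wanted.
- eraser: eraser in a card sleeve, 19 x 40 x 13 mm, loose on the board behind the rail, origin at the centre of its underside; leave alone
- sharpener: pencil sharpener 16 x 26 x 13 mm, loose on the board behind the rail, origin at the centre of its underside; leave alone
- calculator: calculator 128 x 78 x 14 mm, loose on the desk beyond the gauge; leave alone
- glue_stick: glue stick standing upright, 27 mm across, 98 mm tall, loose left of the gauge, origin at its foot; leave alone
- highlighter: pink highlighter pen 22 x 116 x 17 mm, loose on the desk right of the gauge; leave alone
- usb_stick: black USB stick 18 x 56 x 8 mm, loose on the desk beyond the gauge; leave alone

How it is judged:
By the outcome, as a careful person would: the job done as asked, in the order asked, and still so for the second after the job is handed in, with the robot touching nothing.
It also fails if it takes over 35 s, if anything falls off the work surface, if the arm or the gripper's body presses on something with over 40 N, if the wrist force passes 120 N, or if a joint passes its speed limit or range.

### The arm

A 7-joint arm with a two-finger parallel gripper is mounted at the origin on a cart in front of the work surface, level with it; the furniture and walls round the work are solid. World frame = base frame: x ahead of the robot, y to its left, z up, the work surface at z = 0. Lengths are in m, angles in rad, forces in N, time in s.
With the tool pointing down it reaches from about 0.425 to 0.95 m from the base axis. Payload 4.7 kg.
Tool frame: the origin (TCP) lies between the finger pads; the fingertips stand 25 mm ahead of it and the grasp point (between the pads) lies 6 mm ahead of it; z points along the fingers, y is the line along which they close (so a half turn about z gives the same grasp; the last joint's range is limited). The gripper opens to 85 mm and grips with 20 to 120 N. Pads are 22 mm wide; open, the fingers measure 114 mm over their backs; the gripper's body (76 mm by 85 mm) begins 54 mm behind the grasp point. The pads swing forward as they close: fully open they stand 13 mm farther back than shut.
Start: joints at [1.219, 0.469, -0.049, 1.532, 0.024, 1.141, -0.082], TCP at [0.214, -0.64, 0.256] pointing down, gripper open.
Joint ranges: [-2.59, 2.59], [-0.33, 1.99], [-1.39, 1.29], [0.1, 2.45], [-1.04, 4.18], [0.21, 1.99], [-2.66, 2.66]. Speed limits (rad/s): [2.57, 2.57, 3.14, 3.14, 3.14, 3.14, 3.14].

### API

Orientations are given as a 3x3 rotation matrix whose columns are the frame's x, y, z axes.
In Python, from rig import * gives the robot as it stands. Calls block until the motion is done:
- movep(position, orientation): joint-space move of the TCP to a pose.
- move_l(position, attitude=None, feed=0.15, until_force=None): straight line of the TCP; attitude=None keeps the orientation; feed is the mean speed in m/s. With until_force (N) it stops when the force on the tool has changed by that much, and returns True; else False.
- move_joints(angles): joint-space move.
- command_gripper(opening, newtons=None): finger opening in m; newtons is the grip in N (None keeps the last); returns when the fingers have stopped.
- sleep(seconds).
- inverse_kinematics(position, orientation): joint angles nearest the present ones, or None.
- sense(): the state.
- camera(name): name is "scene" or "top"; returns (picture, depth): 384x512x3 uint8, red, green, blue; 384x512 float32, m along the optical axis (not along the pixel's ray), 0 where there is no reading.
- camera_params(name): a dict with "K" (3x3 intrinsics, pixels), "position" and "rotation" of the camera in the world. Camera axes: x right, y down, z forward; pixel columns grow to the right and rows downward; lengths in m; the calibration is good to about 2 mm. A picture is of the moment at which its call begins. camera_params takes no time and is no camera call.
A pose or a line that the arm cannot do raises Unreachable and nothing moves.
- finish_job(): hands the job in; it is judged then, once.
The state is a dict: "time_s": time; "joint_pos": joint angles; "qd": joint speeds; "joint_efforts": joint torques, N m; "position": TCP position; "tcp_rot": TCP orientation; "wrist_force": force on the tool from outside, world axes, zero at the start; "ft_torque": the same for the moment, N m; "finger_gap": finger opening in m; "gripper_force": force on a finger pad.
Only numpy, scipy, OpenCV 4.12 (cv2) and the standard library are available. Lean on these libraries where they do the work, as an engineer would, in place of code of your own. Each camera call takes 0.05 s, during which the arm holds its last target. There are 200 camera calls.

## Working session

There is one attempt and no reset: what is moved stays moved. The work goes in short steps, each a Python script; the robot and the scene stay as the last script left them, time stands still between calls to the robot, and variables do not carry over. Pictures are saved under pics/ and viewed, at most 10 in all, crops included, and the job is handed in when it is done.

```bash
mkdir -p pics; cat > h.py <<'E'
from rig import *
import numpy as np, cv2
def snap(name,tag):
    p,d=camera(name); np.savez(f'pics/{tag}.npz',p=p,d=d); cv2.imwrite(f'pics/{tag}.png',cv2.cvtColor(p,cv2.COLOR_RGB2BGR)); return p,d
def cloud(name,d):
    c=camera_params(name);K=np.array(c['K']);v,u=np.indices(d.shape)
    P=np.stack([(u-K[0,2])/K[0,0]*d,(v-K[1,2])/K[1,1]*d,d],-1)
    return P@np.array(c['rotation']).T+np.array(c['position'])
E
python3 - <<'E'
from h import *
for n in('top','scene'):
    snap(n,n+'0'); c=camera_params(n); print(n,c)
E
```

```text
top {'K': array([[383.33610987,   0.        , 255.88219534],
       [  0.        , 383.33610987, 191.44169441],
       [  0.        ,   0.        ,   1.        ]]), 'position': array([ 0.39656661, -0.29517381,  0.92379269]), 'rotation': array([[ 0.15285939, -0.96591817,  0.20889253],
       [-0.98823777, -0.15036312,  0.02787534],
       [ 0.00448444, -0.21069649, -0.97754124]])}
scene {'K': array([[459.67911505,   0.        , 251.80463969],
       [  0.        , 459.67911505, 191.12915566],
       [  0.        ,   0.        ,   1.        ]]), 'position': array([-0.40120351,  0.21976086,  0.66811842]), 'rotation': array([[-0.47595386, -0.4175916 ,  0.77400593],
       [-0.87927363,  0.24455135, -0.40874505],
       [-0.0185957 , -0.87510679, -0.48357244]])}
```

View pics/top0.png

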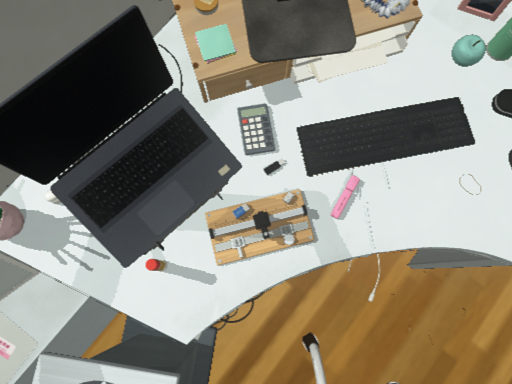

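View pics/scene0.png

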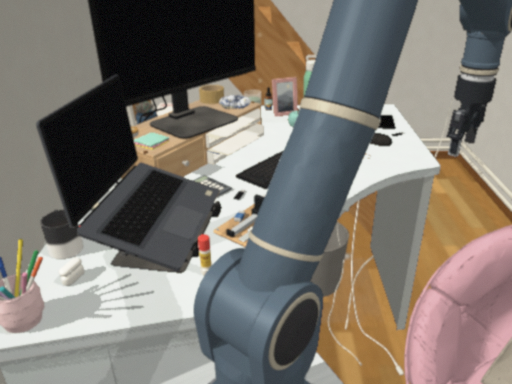

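```bash
python3 - <<'E'
from h import *
f=np.load('pics/top0.npz');p,d=f['p'],f['d'];W=cloud('top',d)
# points on board: z 6..40mm near gauge
m=np.zeros(d.shape,bool);m[180:275,195:325]=1
z=W[...,2]; print('desk z',np.median(z[m&(z<0.006)]))
hsv=cv2.cvtColor(p,cv2.COLOR_RGB2HSV)
b=m&(z>0.006)&(z<0.05)
n,l,s,c=cv2.connectedComponentsWithStats(b.astype(np.uint8)); i=1+np.argmax(s[1:,4]); b=l==i; print(s[i])
r=cv2.minAreaRect((W[b][:,:2]*1000).astype(np.float32)); print('rect',r)
t=b&(z>0.055)|(m&(z>0.06)); print('tab',t.sum(),W[t].mean(0) if t.any() else None)
t=m&(z>0.03); print('hi',t.sum(),np.round(np.c_[W[t]],3)[::6].tolist())
cv2.imwrite('pics/c0.png',cv2.resize(cv2.cvtColor(p,cv2.COLOR_RGB2BGR)[180:275,195:325],None,fx=6,fy=6,interpolation=cv2.INTER_CUBIC))
E
```

```text
desk z -0.000870572116941748
[ 205  189  109   76 5180]
rect ((509.5273132324219, -288.36383056640625), (129.99212646484375, 239.720458984375), 23.190013885498047)
tab 204 [ 0.5096411  -0.2431482   0.27178202]
hi 964 [[0.585, -0.128, 0.066], [0.588, -0.141, 0.061], [0.591, -0.154, 0.059], [0.594, -0.167, 0.056], [0.596, -0.181, 0.053], [0.599, -0.195, 0.051], [0.583, -0.131, 0.064], [0.586, -0.144, 0.061], [0.589, -0.157, 0.057], [0.592, -0.17, 0.055], [0.595, -0.183, 0.051], [0.597, -0.197, 0.05], [0.582, -0.138, 0.063], [0.585, -0.151, 0.06], [0.589, -0.163, 0.054], [0.592, -0.177, 0.05], [0.594, -0.191, 0.051], [0.579, -0.129, 0.063], [0.581, -0.142, 0.06], [0.584, -0.155, 0.058], [0.587, -0.169, 0.054], [0.59, -0.182, 0.052], [0.596, -0.194, 0.034], [0.577, -0.136, 0.062], [0.581, -0.149, 0.058], [0.583, -0.162, 0.056], [0.586, -0.176, 0.053], [0.588, -0.189, 0.052], [0.574, -0.132, 0.064], [0.577, -0.145, 0.058], [0.58, -0.158, 0.056], [0.583, -0.172, 0.053], [0.585, -0.185, 0.052], [0.572, -0.132, 0.062], [0.575, -0.145, 0.059], [0.578, -0.158, 0.055], [0.58, -0.172, 0.053], [0
[... 2239 characters left out ...]
7, 0.034], [0.513, -0.282, 0.032], [0.51, -0.295, 0.068], [0.517, -0.309, 0.033], [0.511, -0.287, 0.035], [0.508, -0.3, 0.069], [0.397, -0.295, 0.924], [0.507, -0.292, 0.053], [0.512, -0.305, 0.031], [0.506, -0.285, 0.035], [0.506, -0.299, 0.049], [0.503, -0.285, 0.034], [0.504, -0.299, 0.047], [0.502, -0.288, 0.032], [0.503, -0.306, 0.048], [0.5, -0.307, 0.049], [0.498, -0.307, 0.049], [0.495, -0.303, 0.049], [0.493, -0.301, 0.046], [0.49, -0.299, 0.049], [0.397, -0.295, 0.924], [0.489, -0.308, 0.051], [0.486, -0.306, 0.052], [0.484, -0.304, 0.051], [0.482, -0.305, 0.047], [0.479, -0.305, 0.047], [0.397, -0.295, 0.924], [0.397, -0.295, 0.924], [0.397, -0.295, 0.924], [0.397, -0.295, 0.924]]
```

View pics/c0.png

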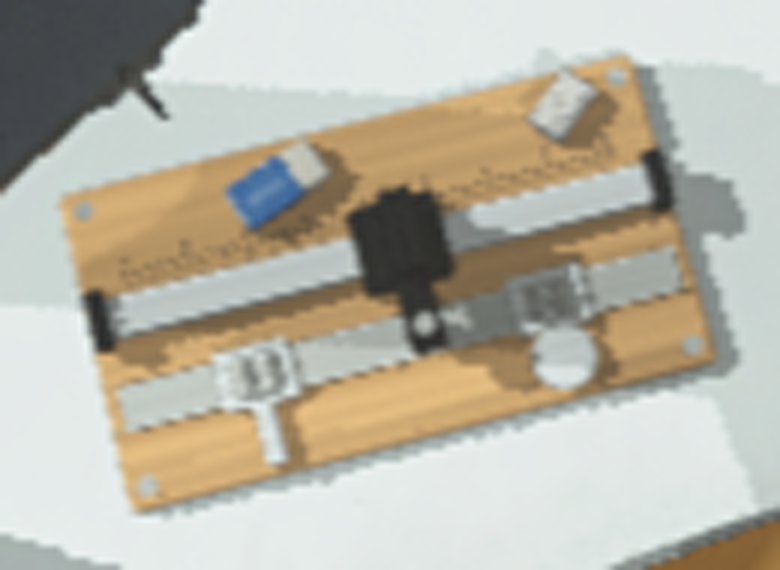

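```bash
cat >> h.py <<'E'
a=np.deg2rad(23.19); X=np.array([np.cos(a),np.sin(a),0]); Y=np.array([-np.sin(a),np.cos(a),0]); Z=np.array([0,0,1.])
G=np.array([X,Y,Z]).T; O=np.array([.50953,-.28836,0])+.010*X
def gw(x,y,z): return O+G@np.array([x,y,z])
def ortho(p,name,h,mm=0.4):   # image in gauge frame on plane z=h; up = +x, left = +y
    c=camera_params(name);K=np.array(c['K']);R=np.array(c['rotation']);t=np.array(c['position'])
    w,hh=int(260/mm),int(150/mm); j,i=np.meshgrid(np.arange(w),np.arange(hh))
    P=O+np.stack([.065-i*mm/1000,.130-j*mm/1000,0*i+h],-1)@G.T
    q=(P-t)@R@K.T; q=q/q[...,2:]
    return cv2.remap(p,q[...,0].astype(np.float32),q[...,1].astype(np.float32),cv2.INTER_CUBIC)
E
python3 - <<'E'
from h import *
f=np.load('pics/top0.npz');p,d=f['p'],f['d'];g=(cloud('top',d)-O)@G
tab=(g[...,2]>.06)&(g[...,2]<.08)&(abs(g[...,0])<.03)&(abs(g[...,1])<.09)
print('tab',tab.sum(),np.percentile(g[tab],[2,50,98],axis=0).round(4).tolist())
sad=(g[...,2]>.030)&(g[...,2]<.038)&(abs(g[...,0])<.025)&(abs(g[...,1])<.05)
print('sad',sad.sum(),np.percentile(g[sad],[2,50,98],axis=0).round(4).tolist())
o=ortho(p,'top',.02); o=cv2.cvtColor(o,cv2.COLOR_RGB2BGR)
for y in range(-12,13,1):
    j=int((130-y*10)/.4); cv2.line(o,(j,0),(j,12 if y%5 else 25),(0,0,255),1)
cv2.imwrite('pics/o0.png',o)
E
```

```text
tab 86 [[-0.0159, -0.0142, 0.0622], [-0.0009, -0.0079, 0.0684], [0.0143, -0.0016, 0.0721]]
sad 125 [[-0.0163, -0.0253, 0.0306], [-0.0008, -0.0005, 0.0333], [0.0161, 0.0093, 0.0365]]
```

View pics/o0.png

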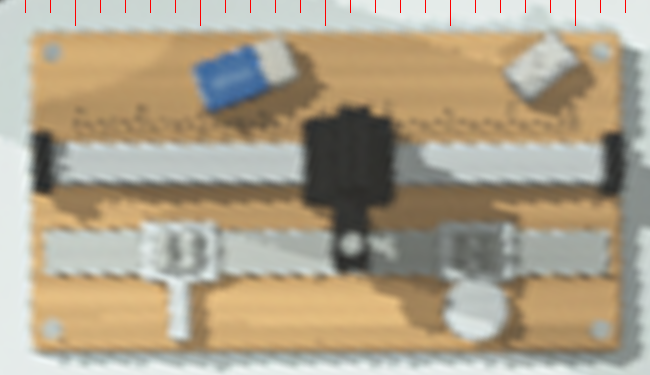

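```bash
cat >> h.py <<'E'
def att(s): 
    ty=s*X; tz=-Z; return np.array([np.cross(ty,tz),ty,tz]).T
E
python3 - <<'E'
from h import *
q0=np.array(sense()['joint_pos']);b=[]
for s in(1,-1):
    q=inverse_kinematics(gw(0,.03,.2),att(s)); print(s,None if q is None else np.round(q,2))
    if q is not None: b.append((np.abs(np.array(q)-q0).max(),s))
s=min(b)[1];print(s)
open('s.txt','w').write(str(s))
command_gripper(0)
movep(gw(0,.03,.2),att(s)); move_l(gw(0,.03,.070),feed=.15)
sleep(.2);st=sense();print(st['time_s'],(np.array(st['position'])-O)@G,st['wrist_force'],st['finger_gap'])
F0=G.T@np.array(st['wrist_force'])
print(move_l(gw(0,-.015,.070),feed=.03,until_force=3))
st=sense();print(st['time_s'],(np.array(st['position'])-O)@G,G.T@np.array(st['wrist_force'])-F0)
p,d=snap('top','t1');snap('scene','s1')
o=ortho(p,'top',.02);cv2.imwrite('pics/o1.png',cv2.cvtColor(o,cv2.COLOR_RGB2BGR))
g=(cloud('top',d)-O)@G
for n,m in(('nose',(abs(g[...,2]-.05)<.007)&(g[...,0]<-.022)&(g[...,0]>-.046)),('sad',(abs(g[...,2]-.034)<.004)&(abs(g[...,0])<.025))):
    m&=abs(g[...,1])<.09; print(n,m.sum(),np.percentile(g[m],[2,50,98],axis=0).round(4).tolist() if m.any() else 0)
E
```

```text
1 [ 0.83  0.41 -0.57  1.83  0.26  0.98  0.56]
-1 [ 0.36  0.35  0.04  1.86 -0.02  0.93 -2.33]
1
3.85 [0.00037968 0.02953569 0.07094165] [ 0.2815394  -0.52215972 -0.4403832 ] -3.4554307104912235e-05
False
5.5 [ 1.42901100e-05 -1.49115591e-02  7.00429750e-02] [ 0.15903991 -0.15029305  0.1655628 ]
nose 0 0
sad 0 0
```

```bash
python3 -c "
import cv2,numpy as np
a=cv2.imread('pics/o1.png');b=cv2.imread('pics/s1.png')[130:300,180:380]
b=cv2.resize(b,None,fx=1.3,fy=1.3)
c=np.zeros((375+b.shape[0],650,3),np.uint8);c[:375]=a[:375];c[375:,:b.shape[1]]=b
cv2.imwrite('pics/m1.png',c[:600])"
```

```text
(no output)
```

View pics/m1.png

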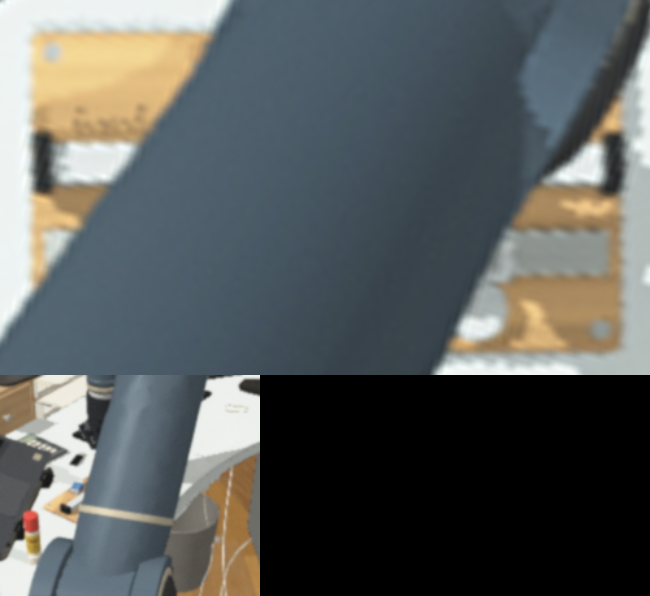

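```bash
python3 - <<'E'
from h import *
move_l(gw(0,-.026,.070),feed=.03)
pk=0;y=-.026;F0=None
while y>-.0455:
    sleep(.05);st=sense();F=(G.T@np.array(st['wrist_force']))[1]
    if F0 is None:F0=F
    print(round(st['time_s'],2),round(((np.array(st['position'])-O)@G)[1]*1e3,1),round(F-F0,2))
    if F-F0>pk: pk,yp=F-F0,y
    if pk>3 and F-F0<.8: break
    y-=.0008; move_l(gw(0,y,.070),feed=.015)
print('end',y,pk)
E
```

```text
6.17 -26.1 0.0
6.47 -26.8 -0.49
6.77 -27.6 0.17
7.07 -28.5 -0.31
7.37 -29.3 -0.2
7.67 -30.1 -0.94
7.97 -30.9 -1.29
8.27 -31.7 -0.47
8.57 -32.5 0.19
8.87 -33.1 -0.04
9.17 -33.4 2.43
9.47 -33.8 5.21
9.77 -35.4 3.63
10.07 -37.5 0.1
end -0.0364 5.2144278684493015
```

```bash
python3 - <<'E'
from h import *
for y in(-.0385,-.0398,-.041):
    move_l(gw(0,y,.070),feed=.01);sleep(.1);st=sense();print(((np.array(st['position'])-O)@G)[1]*1e3,(G.T@np.array(st['wrist_force'])))
move_l(gw(0,-.02,.070),feed=.05); move_l(gw(0,-.02,.2),feed=.2)
movep([.214,-.64,.256],att(1))
p,d=snap('top','t2');print(sense()['time_s'])
o=cv2.cvtColor(ortho(p,'top',.02),cv2.COLOR_RGB2BGR);cv2.imwrite('pics/o2.png',o)
g=(cloud('top',d)-O)@G
tab=(g[...,2]>.06)&(g[...,2]<.08)&(abs(g[...,0])<.03)&(abs(g[...,1])<.09)
print('tab',tab.sum(),np.percentile(g[tab],[2,50,98],axis=0).round(4).tolist())
E
```

```text
-38.6648629286006 [-0.54365075 -0.53034685 -0.1790144 ]
-39.80543116605423 [ 0.22687768 -0.18566413 -0.51508633]
-41.005030385557184 [ 0.70230703 -0.29901612 -1.2080893 ]
14.3833
tab 84 [[-0.0156, -0.0665, 0.0622], [-0.0003, -0.0601, 0.0691], [0.0147, -0.0541, 0.0715]]
```

View pics/o2.png

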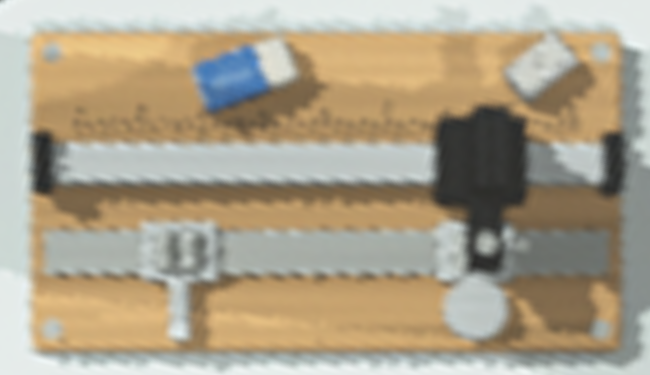

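```bash
python3 -c "
from h import *
print(finish_job())"
```

```text
the job is handed in; nothing more can be done
None
```

The stop is seated in the round-head clip's notch: it measured -60 mm along the rail against about -61 mm for the notch, and the push rose to about 5 N then dropped to nothing at the crest. The eraser and sharpener look unmoved, the arm is parked clear of everything, and I handed the job in at about 14.4 s.

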